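# Fit the mixer paddle on its drive and hold it down

### The job

Two mixer attachments stand on the cart: put the one with the round disc away, standing upright in the open tub. Then set the two-armed paddle on the mixer base's upright drive, turn it until the splines mesh, slide it fully home and press the sprung collar under it right down. Finish while still holding the paddle pressed down with the gripper, and leave the other things on the cart where they are.

Things in the scene. Friction and masses are not known exactly. Their poses are not given: they have to be found in the camera images.
- paddle_grip (a point): Centre of the finger tab on top of the loose two-armed paddle (100-160 g, stands upright, z up). The tab is a grey plastic plate 34 mm along x, 12 mm along y (grip it across y), 40 mm high. This point is 69 mm above the paddle's underside, the tab's top 89 mm. The hub below is a grey square, 36 x 36 x 50 mm high, with flat steel arms along +x and -x out to 51 mm, 16 mm high.
- paddle_foot (a point): Centre of the paddle's flat underside, same axes as paddle_grip and 69 mm below it. Here the hub has a cross-shaped socket, open downward, 42 mm deep: two slots along x and y, each 27 mm long and 10 mm wide. The underside lands on the collar when the splines have meshed.
- disc_grip (a point): Centre of the finger tab on top of the loose disc attachment (110-180 g, stands upright, z up): the same grey tab, 34 mm along x, 12 mm along y (grip it across y), 40 mm high; this point is 69 mm above the underside. Below is a round hub 36 mm wide and, at the bottom, a flat round steel disc 80 mm in diameter, 8 mm thick. No arms, no socket.
- parts_tub: Open white plastic tub, fixed, 190 mm along its x, 160 mm along its y, 55 mm high, walls and floor 4 mm thick; origin at the centre of its underside, on the cart top.
- mixer_base: Fixed white motor base of a small mixer, 160 x 160 mm, with a round grey deck on top, 70 mm above the cart, and a control knob on its -x side; origin at the centre of its underside. The drive stands in the middle of the deck.
- drive_top (a point): Top of the steel drive, on its axis, 115 mm above the cart top; z up. The uppermost 11 mm is a tapered round pilot pin, 11 mm thick, that enters the socket at any angle. Below it are splines in a cross: two ribs along this point's x and y, 23 mm long, 6 mm thick. They mesh when the paddle's x lies along the drive's x or y (four ways, within about 7 degrees). It resists turning with 0.3 N m.
- collar (a joint): Sprung black collar, a disc 46 mm wide round the foot of the drive, on which the paddle's underside lands. 0 = up, its top 31 mm below drive_top; 0.008 = right down on its stop, 39 mm below drive_top. It starts to give at 3 N, is right down at 9 N, and springs up when released.
There are look-alikes about, which are no part of the job. Leave any red look-alike of the part that bears disc_grip alone.

How it is judged:
By the outcome, as a careful person would: the job done as asked, in the order asked, and still so for the second after the job is handed in, while the arm keeps its last pose, push and grip.
It also fails if it takes over 58 s, if anything falls off the work surface, if the arm or the gripper's body presses on something with over 40 N, if the wrist force passes 120 N, or if a joint passes its speed limit or range.

### The arm

A 7-joint arm with a two-finger parallel gripper is mounted at the origin on the work surface. World frame = base frame: x ahead of the robot, y to its left, z up, the work surface at z = 0. Lengths are in m, angles in rad, forces in N, time in s.
With the tool pointing down it reaches from about 0.4 to 0.85 m from the base axis. Payload 4.5 kg.
Tool frame: the origin (TCP) lies at the very end of the fingers, on their centre line; the grasp point (between the pads) lies 19 mm behind it; y points along the fingers, x is the direction in which the jaws open and shut, and the axes are right-handed (so a half turn about y gives the same grasp; the last joint's range is limited). The gripper opens to 88 mm and grips with 3 to 60 N. Pads are 18 mm wide; open, the fingers measure 123 mm over their backs; the gripper's body (75 mm by 187 mm) begins 45 mm behind the grasp point.
Start: joints at [1.209, 0.689, -0.195, 1.565, 0.157, 0.902, -0.215], TCP at [0.241, -0.577, 0.239] pointing down, gripper open.
Joint ranges: [-3.01, 3.01], [-0.46, 2.08], [-1.47, 1.51], [0.13, 2.56], [-1, 4.14], [0.04, 2.09], [-2.66, 2.66]. Speed limits (rad/s): [2.57, 2.57, 3.14, 3.14, 3.14, 3.14, 3.14].

### API

Orientations are given as a unit quaternion [x, y, z, w].
In Python, from plant import r gives the robot as it stands.
- The arm moves only by the shell command python3 -m inch 'ROWS' [OPENING] [FORCE]. ROWS is JSON, a list of rows, each a list of 6 numbers: the shift along the tool's x, y, z in mm, then the turn, a rotation vector about the tool's x, y, z in rad. In form: [[x, y, z, ax, ay, az], ...]. A call has 1 to 12 rows; each row shifts and turns the commanded pose from where the row before left it, along the tool's axes as they then stand; what a row does not reach is not made up. A row lasts 1/12 s, in which the tool goes at most 41.7 mm and 7.16 degrees, less where a joint would pass 70% of its speed; a pose out of reach is approached as far as the arm can. A call is refused whole if a number of a shift passes 41.7 or a number of a turn 0.125, either way. A call with a gripper value outside its range is refused whole. OPENING is the finger opening in mm, from 0 to 88.1, set as the call begins (- or left out, the last holds). The fingers move at their own pace and stop on an object; FORCE is the grip in N (left out, the last holds). Time passes only in rows, so rows that do not move let the fingers close. It gives the time, the measured TCP pose, the force and the opening at its end, in the units of the state.
- r.get_state(): the state, without advancing time (a new reading comes with each control period).
- r.snapshot(name): name is "scene" or "top"; returns a dict with "img" (384x512x3 uint8, red, green, blue), "range_z" (384x512 float32, m along the optical axis (not along the pixel's ray), 0 where there is no reading), "mtx" (3x3 intrinsics, pixels), "k1" (the pictures are not rectified: a ray, as slopes to the right and down, at radius r is drawn at 1 + k1 r^2 times it, then the intrinsics apply), "camera_from_world" (4x4, takes a point from world to camera coordinates). Camera axes: x right, y down, z forward; pixel columns grow to the right and rows downward; lengths in m; the calibration is good to about 2 mm. A picture is of the moment at which its call begins.
- r.finish_job(): hands the job in, once; it reports no verdict.
The state is a dict: "clock": time; "q": joint angles; "qd": joint speeds; "joint_torque": joint torques, N m; "tool_pos": TCP position; "eef_rot": TCP orientation; "contact_force": force on the tool from outside, world axes, zero at the start; "moment": the same for the moment, N m; "opening": opening from 0.0 (shut) to 1.0 (fully open).
Only numpy, scipy, OpenCV 4.12 (cv2) and the standard library are available. Lean on these libraries where they do the work, as an engineer would, in place of code of your own. Each camera call takes 0.05 s, during which the arm holds its last target.

## Working session

There is one attempt and no reset: what is moved stays moved. The work goes in short steps, Python scripts to look and compute and a shell command to move; the robot and the scene stay as the last step left them, time stands still between calls to the robot, and variables do not carry over. Pictures are saved under pics/ and viewed, and the job is handed in when it is done.

```bash
ls; mkdir -p pics; python3 - <<'E'
from plant import r
import cv2,numpy as np,pickle
s=r.get_state(); print(s)
for n in ("scene","top"):
    d=r.snapshot(n); pickle.dump(d,open(f"{n}0.pkl","wb"))
    cv2.imwrite(f"pics/{n}0.png",cv2.resize(d["img"][:,:,::-1],(800,600),interpolation=cv2.INTER_CUBIC))
    print(n,d["mtx"],d["k1"],d["camera_from_world"])
E
```

```text
pics
{'clock': 0.0, 'q': array([ 1.2087926 ,  0.68998483, -0.19452802,  1.56634263,  0.1573038 ,
        0.90250942, -0.21511642]), 'qd': array([-0.00044226, -0.00010273, -0.00167503,  0.00030617,  0.00171014,
        0.00140519,  0.0011241 ]), 'joint_torque': array([-3.76724065e-04, -5.27558291e+01, -1.26694813e+00, -1.53428096e+01,
       -5.26614860e-02,  6.54770178e-03,  1.70013332e-04]), 'tool_pos': array([ 0.24068242, -0.57610821,  0.23791024]), 'eef_rot': array([-0.58823897,  0.39247917, -0.39134149,  0.58888611]), 'contact_force': array([-0.31927872,  0.23902678, -0.495003  ]), 'moment': array([-0.03211288, -0.00996357, -0.01515425]), 'opening': 0.9995267026976837}
scene [[449.68106578   0.         249.04088794]
 [  0.         449.68106578 190.65761432]
 [  0.           0.           1.        ]] -0.06346031979681357 [[-0.75876215  0.65131644  0.00817866  0.35968095]
 [ 0.3622255   0.43234981 -0.82575198 -0.12552652]
 [-0.54136188 -0.62358683 -0.5639741   1.25522947]
 [ 0.          0.          0.          1.        ]]
top [[352.04083884   0.         251.99946714]
 [  0.         352.04083884 188.94672211]
 [  0.           0.           1.        ]] -0.07976097749684398 [[ 0.01598613 -0.99979901 -0.01209885  0.00188184]
 [-0.99449632 -0.01464592 -0.10374284  0.51078502]
 [ 0.10354479  0.0136907  -0.99453056  0.72661978]
 [ 0.          0.          0.          1.        ]]
```

View pics/scene0.png

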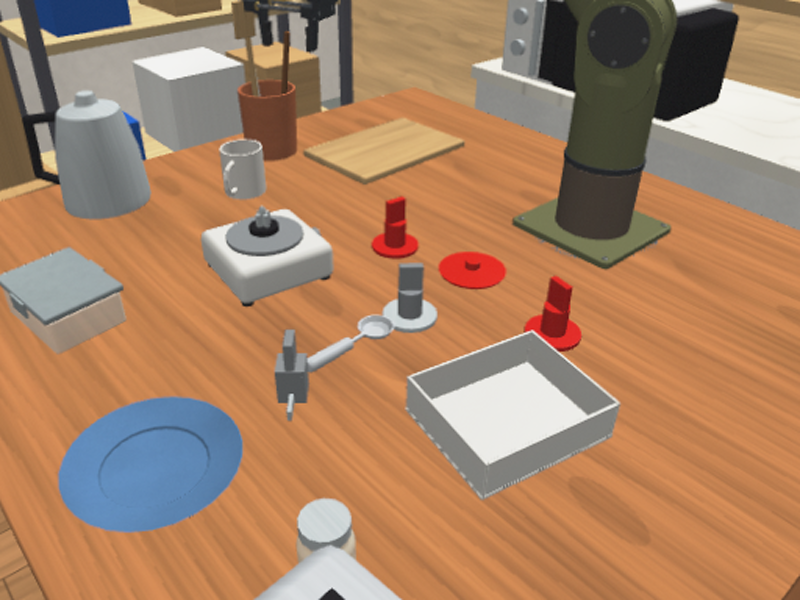

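View pics/top0.png

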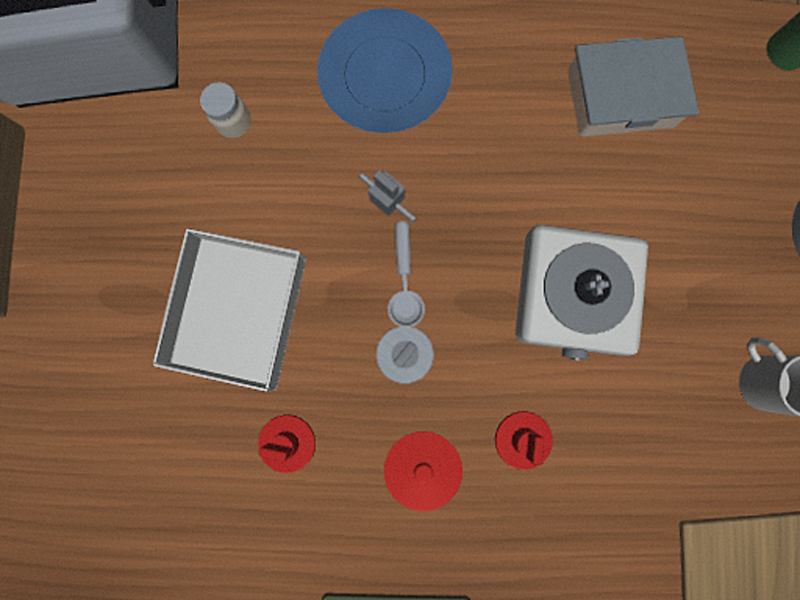

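The scene and top pictures (800x600) show these things:

| Thing | Top picture, pixel |
|---|---|
| Grey paddle | (387,190) |
| Grey disc attachment | (405,353), a scoop just above it |
| Tub | (230,310) |
| Mixer with drive | (595,287) |
| Red look-alikes | (287,443), (523,440), (423,470) |

Next I measure them with depth.

```bash
cat > h.py <<'E'
import numpy as np,cv2,pickle
from scipy.spatial.transform import Rotation as R
def cloud(d):
    K=d["mtx"];k=d["k1"];H,W=d["range_z"].shape
    uv=np.stack(np.meshgrid(np.arange(W),np.arange(H)),-1).astype(np.float64).reshape(-1,1,2)
    n=cv2.undistortPoints(uv,K,np.array([k,0,0,0,0.])).reshape(H,W,2)
    z=d["range_z"].astype(float)
    P=np.dstack([n[...,0]*z,n[...,1]*z,z])
    T=np.linalg.inv(d["camera_from_world"])
    W_=P@T[:3,:3].T+T[:3,3]; W_[z==0]=np.nan
    return W_
def rect(p):
    (c,s,a)=cv2.minAreaRect((p[:,:2]*1000).astype(np.float32)); return np.round(c,1),np.round(s,1),round(a,1)
def proj(d,P):
    C=d["camera_from_world"];P=np.atleast_2d(P)
    o,_=cv2.projectPoints(P.astype(float),cv2.Rodrigues(C[:3,:3])[0],C[:3,3],d["mtx"],np.array([d["k1"],0,0,0,0.]))
    return o.reshape(-1,2)
E
python3 - <<'E'
from h import *
d=pickle.load(open("top0.pkl","rb")); P=cloud(d); s=0.64
def win(u0,u1,v0,v1,z0,z1,lab):
    p=P[int(v0*s):int(v1*s),int(u0*s):int(u1*s)].reshape(-1,3); p=p[(p[:,2]>z0)&(p[:,2]<z1)]
    print(lab,len(p),rect(p) if len(p)>3 else '',np.round(p.mean(0)*1000,1),np.round(np.median(p[:,2])*1000,1))
    return p
win(330,440,225,300,-.05,.3,"table/spoon")
win(460,520,200,400,-.05,.3,"table")
for z in [(.06,.12),(.03,.06),(.0785,.1)]: win(350,420,160,230,*z,"paddle")
win(350,420,160,230,.01,.12,"paddle all")
for z in [(.06,.12),(.003,.02)]: win(370,440,320,390,*z,"disc")
win(145,315,220,400,.035,.08,"tub rim"); win(145,315,220,400,.01,.08,"tub")
win(500,660,215,375,.045,.085,"mixer");win(535,645,235,340,.066,.076,"deck")
win(560,630,250,320,.08,.13,"drive");win(560,630,250,320,.095,.13,"drive")
win(560,630,250,320,.108,.13,"drive top")
dd=d["img"][:,:,::-1]
a=cv2.resize(dd[165:205,360:400],(400,400),interpolation=cv2.INTER_CUBIC)
b=cv2.resize(dd[100:150,225:275],(400,400),interpolation=cv2.INTER_CUBIC)
cv2.imwrite("pics/crop0.png",np.hstack([a,b]))
d=pickle.load(open("scene0.pkl","rb")); P=cloud(d)
def win(u0,u1,v0,v1,z0,z1,lab):
    p=P[int(v0*s):int(v1*s),int(u0*s):int(u1*s)].reshape(-1,3); p=p[(p[:,2]>z0)&(p[:,2]<z1)]
    print('S',lab,len(p),rect(p),np.round(p.mean(0)*1000,1),p[:,2].max())
win(265,315,320,425,.052,.12,"paddle tab");win(265,315,320,425,.03,.12,"paddle")
win(385,440,255,330,.055,.12,"disc tab");win(240,285,195,245,.09,.13,"drive");win(240,285,195,245,.108,.13,"drive")
E
```

```text
table/spoon 3346 (array([561.3,  25.8]), array([108.3, 155.5]), 0.7) [561.1  25.4   2.3] 0.7
table 4846 (array([ 512.6, -124.9]), array([284.9,  84.5]), 0.1) [ 510.6 -124.     0.7] 0.6
paddle 142 (array([653. ,  22.2]), array([32.7, 12.2]), 50.4) [650.9  22.5  83.7] 88.1
paddle 207 (array([652.5,  21.6]), array([36.5, 36.4]), 49.5) [646.2  22.7  48.1] 50.0
paddle 107 (array([653.1,  22.1]), array([32.7, 12.2]), 50.9) [652.1  22.3  88.3] 88.9
paddle all 521 (array([650.8,  21.2]), array([103.3,  39.8]), 39.4) [644.5  20.4  47.6] 49.7
disc 106 (array([431.7,  -4.7]), array([11.8, 33.6]), 52.0) [431.6  -4.6  89.2] 89.2
disc 883 (array([432.2,  -4.2]), array([95.8, 95.8]), 1.2) [434.9  -5.8   8.6] 8.5
tub rim 1270 (array([487.3, 233.5]), array([162.1, 190.6]), 78.8) [488.4 240.2  49.6] 52.8
tub 2055 (array([487.3, 233.5]), array([162.1, 190.6]), 78.8) [490.  243.6  39.3] 42.1
mixer 5619 (array([ 514.6, -242.2]), array([158.7, 172.7]), 83.4) [ 516.7 -238.4   65.3] 63.6
deck 2194 (array([ 519.5, -247.8]), array([133. , 119.9]), 78.7) [ 519.6 -242.9   70.5] 70.5
drive 406 (array([ 520.4, -244. ]), array([46. , 42.7]), 71.4) [ 519.7 -241.9   89.4] 85.0
drive 88 (array([ 520.1, -244.6]), array([20.1, 19.1]), 47.4) [ 519.7 -243.1  106.2] 105.1
drive top 28 (array([ 520. , -244.8]), array([10.2,  9.5]), 85.0) [ 519.4 -244.1  112.7] 112.3
S paddle tab 275 (array([654.2,  24.4]), array([36.9, 35.7]), 50.1) [656.2  29.4  71.6] 0.09281826559272699
S paddle 535 (array([653.8,  23.8]), array([38.3, 36.3]), 50.3) [658.1  31.   58.2] 0.09281826559272699
S disc tab 257 (array([430.7,  -3.9]), array([16.9, 33.3]), 55.8) [433.3  -1.3  76.2] 0.09325165682026348
S drive 94 (array([ 520.3, -243.3]), array([22.6, 20.6]), 52.5) [ 522.2 -240.4  102.8] 0.11951410373054144
S drive 21 (array([ 521.8, -243.9]), array([9.2, 9.8]), 12.7) [ 521.6 -242.4  113. ] 0.11951410373054144
```

View pics/crop0.png

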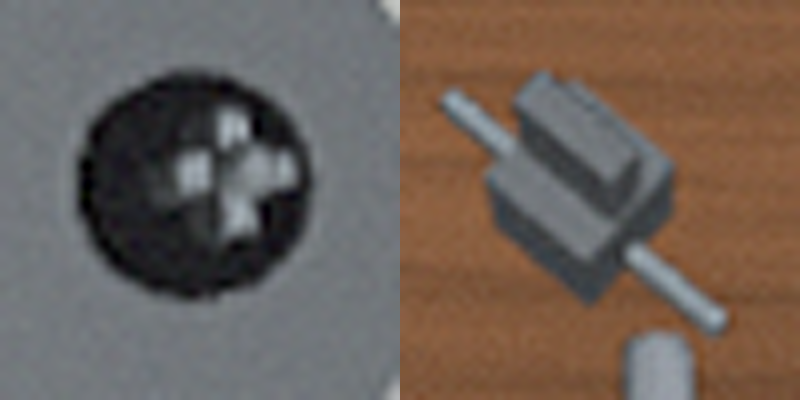

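```bash
cat >> h.py <<'E'
def tool(s):
    M=R.from_quat(s["eef_rot"]).as_matrix(); return M
def report(s,target=None,jaw=None,cands=True):
    """target world TCP (m), jaw world yaw deg: print shift needed in tool axes and turn about tool y with tool level"""
    M=tool(s); yaw=np.degrees(np.arctan2(M[1,0],M[0,0]))
    print("t",round(s["clock"],2),"tcp",np.round(s["tool_pos"]*1000,1),"jaw yaw",round(yaw,2),"approach",np.round(M[:,1],3),"q",np.round(s["q"],2),"F",np.round(s["contact_force"],1),"M",np.round(s["moment"],2),"open mm",round(s["opening"]*88.1,1))
    if jaw is not None:
        for a in (jaw,jaw+180):
            dl=(a-yaw+180)%360-180
            # target frame: x=jaw dir, y=-z
            x=np.array([np.cos(np.radians(a)),np.sin(np.radians(a)),0]);y=np.array([0,0,-1.]);T=np.stack([x,y,np.cross(x,y)],1)
            print(" jaw",a,"dyaw",round(dl,2),"rotvec tool",np.round(R.from_matrix(M.T@T).as_rotvec(),3))
    if target is not None:
        print(" shift tool mm",np.round(M.T@(np.array(target)-s["tool_pos"])*1000,1))
E
python3 - <<'E'
from h import *
from plant import r
s=r.get_state(); report(s,[.4315,-.0045,.15],52)
d=pickle.load(open("top0.pkl","rb")); P=cloud(d)
# paddle axis via arms
q=P[100:150,225:275].reshape(-1,3)
m=(q[:,2]>.004)&(q[:,2]<.025)&(np.hypot(q[:,0]-.6525,q[:,1]-.022)<.06); a=q[m]-[.6525,.022,0]; a=a[np.abs(a[:,:2]@[.643,-.766])<.01]
w,v=np.linalg.eigh(np.cov(a[:,:2].T)); print("arm axis",len(a),np.degrees(np.arctan2(v[1,1],v[0,1])),a[:,2].mean())
# drive: rectified crop on plane z=.104
n=160; g=np.linspace(-.02,.02,n); X,Y=np.meshgrid(g,g)
gray=d["img"].astype(np.float32).mean(2)
def rectf(cx,cy,z):
    pts=np.stack([cx+X,cy+Y,np.full_like(X,z)],-1).reshape(-1,3); uv=proj(d,pts).astype(np.float32).reshape(n,n,2)
    return cv2.remap(gray,uv[...,0],uv[...,1],cv2.INTER_CUBIC)
best=[]
for cx in np.arange(.515,.526,.001):
  for cy in np.arange(-.249,-.239,.001):
    I=rectf(cx,cy,.104)
    for th in range(-45,45,3):
        c,t=np.cos(np.radians(th)),np.sin(np.radians(th)); u=X*c+Y*t; v=-X*t+Y*c
        cross=((abs(u)<.0115)&(abs(v)<.003))|((abs(v)<.0115)&(abs(u)<.003)); ring=(np.hypot(X,Y)<.014)&~cross
        best.append((I[cross].mean()-I[ring].mean(),cx,cy,th))
best.sort(reverse=True); print(best[:6])
I=rectf(.520,-.244,.104); cv2.imwrite("pics/drv.png",cv2.resize(np.clip(I,0,255).astype(np.uint8),(480,480)))
# 4-fold moment on depth
q=P[150:215,350:410].reshape(-1,3); m=(q[:,2]>.098)&(q[:,2]<.108); q=q[m]; 
for c0 in ((.520,-.2442),(q[:,0].min()/2+q[:,0].max()/2,q[:,1].min()/2+q[:,1].max()/2)):
    z=((q[:,0]-c0[0])+1j*(q[:,1]-c0[1])); print(c0,len(q),np.degrees(np.angle(np.sum(z**4/abs(z))))/4)
E
```

```text
t 0.1 tcp [ 240.7 -576.2  238. ] jaw yaw -67.32 approach [-0.001  0.001 -1.   ] q [ 1.21  0.69 -0.19  1.57  0.16  0.9  -0.22] F [-0.5 -0.3 -0.9] M [ 0.01 -0.06 -0.03] open mm 87.8
 jaw 52 dyaw 119.32 rotvec tool [-2.000e-03 -2.083e+00 -1.000e-03]
 jaw 232 dyaw -60.68 rotvec tool [ 1.000e-03  1.059e+00 -1.000e-03]
 shift tool mm [-453.8   88.7  396.5]
arm axis 118 45.32768374269476 0.014712016339760388
[(np.float32(72.210815), np.float64(0.52), np.float64(-0.245), 3), (np.float32(72.11279), np.float64(0.521), np.float64(-0.245), 3), (np.float32(71.04236), np.float64(0.52), np.float64(-0.245), 0), (np.float32(70.97421), np.float64(0.521), np.float64(-0.245), 0), (np.float32(70.94182), np.float64(0.52), np.float64(-0.245), 6), (np.float32(70.80591), np.float64(0.521), np.float64(-0.245), 6)]
(0.52, -0.2442) 57 2.141779493311978
(np.float64(0.5207049129338104), np.float64(-0.2445101094989871)) 57 2.6068713782061694
```

View pics/drv.png

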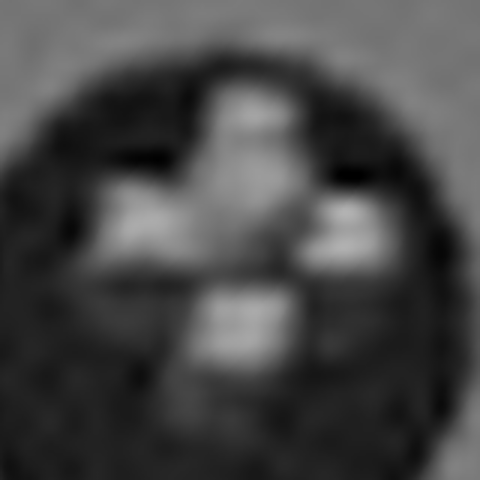

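Measured so far, in mm:

| Thing | Position | Angle |
|---|---|---|
| Disc tab | (431.5, -4.5) | jaws along 52° |
| Paddle | (653, 22) | x axis at about 50° |
| Drive | (520.5, -244.7) | about +3° |
| Tub | (487, 233.5) | – |

I go to the disc first.

```bash
python3 -m inch '[[-30,0,26,0,0,0],[-30,0,26,0,0,0],[-30,0,26,0,0,0],[-30,0,26,0,0,0],[-30,0,26,0,0,0],[-30,0,26,0,0,0],[-30,0,26,0,0,0],[-30,0,26,0,0,0],[-30,0,26,0,0,0],[-30,0,26,0,0,0],[-30,0,26,0,0,0],[-30,0,26,0,0,0]]' 40
python3 - <<'E'
from h import *
from plant import r
report(r.get_state(),[.4315,-.0045,.15],52)
E
```

```text
clock: 1.1
tool_pos: [0.3901, -0.1224, 0.2387]
eef_rot: [0.589, -0.392, 0.392, -0.588]
contact_force: [1.7, 0.1, -0.0]
opening: 0.451
t 1.1 tcp [ 390.1 -122.4  238.7] jaw yaw -67.34 approach [-0. -0. -1.] q [ 0.3   0.42 -0.15  2.18  0.12  0.55 -1.12] F [ 1.7  0.1 -0. ] M [-0.03 -0.04 -0.08] open mm 39.7
 jaw 52 dyaw 119.34 rotvec tool [ 0.    -2.083 -0.   ]
 jaw 232 dyaw -60.66 rotvec tool [0.    1.059 0.   ]
 shift tool mm [-92.9  88.7  83.6]
```

```bash
python3 -m inch '[[-23.2,0,20.9,0,0,0],[-23.2,0,20.9,0,0,0],[-23.2,0,20.9,0,0,0],[-23.2,0,20.9,0,0,0],[0,0,0,0,-0.12,0],[0,0,0,0,-0.12,0],[0,0,0,0,-0.12,0],[0,0,0,0,-0.12,0],[0,0,0,0,-0.12,0],[0,0,0,0,-0.12,0],[0,0,0,0,-0.12,0],[0,0,0,0,-0.12,0]]' 40
python3 -m inch '[[0,10,0,0,-0.12,0],[0,10,0,0,-0.12,0],[0,10,0,0,-0.12,0],[0,10,0,0,-0.12,0],[0,10,0,0,-0.12,0],[0,10,0,0,-0.12,0],[0,10,0,0,-0.12,0],[0,10,0,0,-0.12,0],[0,8,0,0,-0.12,0],[0,0,0,0,0,0],[0,0,0,0,0,0]]' 40
python3 - <<'E'
from h import *
from plant import r
report(r.get_state(),[.4315,-.0045,.057],52)
d=r.snapshot("scene");cv2.imwrite("pics/s1.png",cv2.resize(d["img"][:,:,::-1],(800,600)))
E
```

```text
clock: 2.1
tool_pos: [0.4312, -0.0065, 0.2386]
eef_rot: [0.703, -0.074, 0.074, -0.703]
contact_force: [0.9, -0.3, -0.2]
opening: 0.457
clock: 3.02
tool_pos: [0.4311, -0.0064, 0.1504]
eef_rot: [-0.642, -0.295, 0.296, 0.643]
contact_force: [0.6, 0.0, -0.7]
opening: 0.457
t 3.02 tcp [431.1  -6.4 150.4] jaw yaw 49.37 approach [-0.001  0.    -1.   ] q [ 0.27  0.66 -0.57  2.2   0.79  0.48 -0.06] F [ 0.6  0.  -0.7] M [-0.02 -0.15  0.  ] open mm 40.3
 jaw 52 dyaw 2.63 rotvec tool [-0.001 -0.046 -0.001]
 jaw 232 dyaw -177.37 rotvec tool [ 1.000e-03  3.096e+00 -2.000e-03]
 shift tool mm [ 1.8 93.4  0.8]
```

View pics/s1.png

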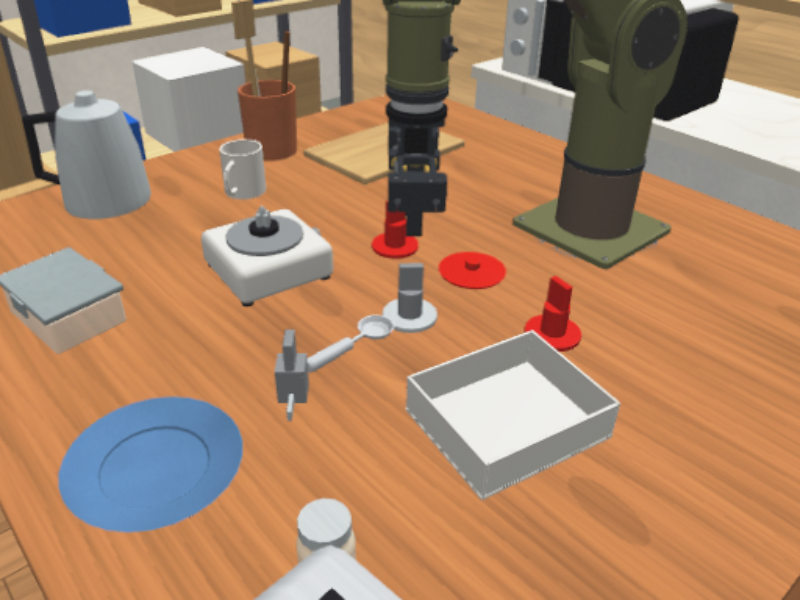

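The fingers at (415,230) hang straight above the grey disc's tab at (410,270). I go down and grip.

```bash
python3 -m inch '[[1.8,14,0.8,0,-0.046,0],[0,14,0,0,0,0],[0,14,0,0,0,0],[0,14,0,0,0,0],[0,14,0,0,0,0],[0,12,0,0,0,0],[0,11,0,0,0,0],[0,0,0,0,0,0],[0,0,0,0,0,0]]' 40 
python3 -m inch '[[0,0,0,0,0,0],[0,0,0,0,0,0],[0,0,0,0,0,0],[0,0,0,0,0,0],[0,0,0,0,0,0],[0,0,0,0,0,0]]' 0 25
python3 - <<'E'
from h import *
from plant import r
report(r.get_state(),[.487,.2335,.17],52)
E
```

```text
clock: 3.82
tool_pos: [0.4323, -0.0044, 0.058]
eef_rot: [0.636, 0.311, -0.311, -0.635]
contact_force: [0.3, 0.0, -0.5]
opening: 0.452
clock: 4.32
tool_pos: [0.4319, -0.0049, 0.0579]
eef_rot: [0.635, 0.311, -0.311, -0.635]
contact_force: [-1.5, 0.0, 2.1]
opening: 0.134
t 4.32 tcp [431.9  -4.9  57.9] jaw yaw 52.16 approach [ 0. -0. -1.] q [ 0.02  0.83 -0.19  2.27  1.18  0.15 -0.38] F [-1.5  0.   2.1] M [-0.1  -0.05 -0.04] open mm 11.8
 jaw 52 dyaw -0.16 rotvec tool [ 0.     0.003 -0.   ]
 jaw 232 dyaw 179.84 rotvec tool [-0.    -3.139 -0.   ]
 shift tool mm [ 222.  -112.2  102.7]
```

```bash
python3 -m inch '[[0,-15,0,0,0,0],[0,-25,0,0,0,0],[0,-25,0,0,0,0],[0,-25,0,0,0,0],[0,-15,0,0,0,0],[22.2,-7,10.3,0,0,0],[22.2,0,10.3,0,0,0],[22.2,0,10.3,0,0,0],[22.2,0,10.3,0,0,0],[22.2,0,10.3,0,0,0],[22.2,0,10.3,0,0,0],[22.2,0,10.3,0,0,0]]'
python3 -m inch '[[22.2,0,10.3,0,0,0],[22.2,0,10.3,0,0,0],[22.2,0,10.3,0,0,0],[0,0,0,0,0,0],[0,0,0,0,0,0]]'
python3 - <<'E'
from h import *
from plant import r
report(r.get_state(),[.487,.2335,.0635],52)
d=r.snapshot("scene");cv2.imwrite("pics/s2.png",cv2.resize(d["img"][:,:,::-1],(800,600)))
E
```

```text
clock: 5.32
tool_pos: [0.4701, 0.1634, 0.1695]
eef_rot: [0.635, 0.311, -0.311, -0.635]
contact_force: [0.5, 1.0, -0.9]
opening: 0.133
clock: 5.73
tool_pos: [0.4862, 0.2353, 0.1695]
eef_rot: [-0.634, -0.312, 0.312, 0.635]
contact_force: [-0.1, -1.2, -1.1]
opening: 0.133
t 5.73 tcp [486.2 235.3 169.5] jaw yaw 52.32 approach [-0.001  0.001 -1.   ] q [-0.16  0.74 -0.64  1.88  0.65  0.74 -0.25] F [-0.1 -1.2 -1.1] M [-0.04 -0.13 -0.1 ] open mm 11.7
 jaw 52 dyaw -0.32 rotvec tool [-0.001  0.006  0.   ]
 jaw 232 dyaw 179.68 rotvec tool [ 0.000e+00 -3.136e+00  1.000e-03]
 shift tool mm [ -0.9 106.   -1.8]
```

View pics/s2.png

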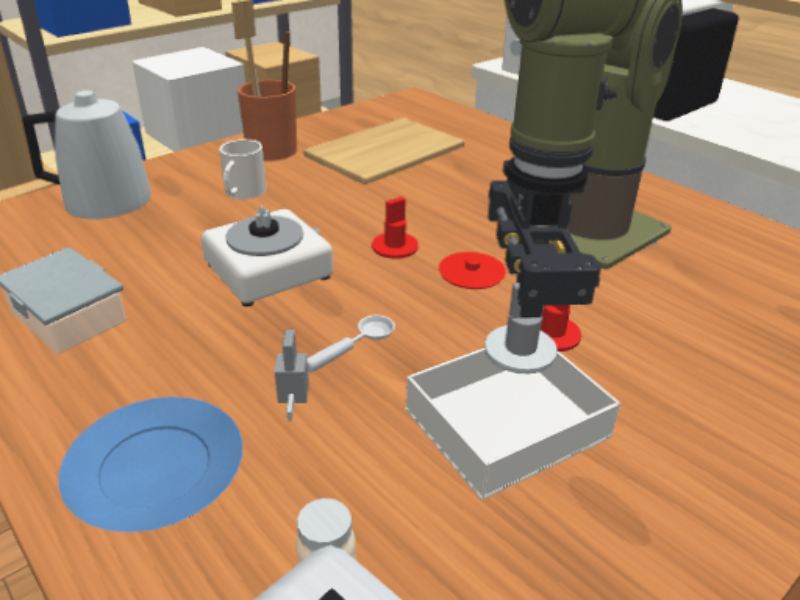

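The disc is held upright at (522,345), above the tub centre. I lower it.

```bash
python3 -m inch '[[0,15,0,0,0,0],[0,20,0,0,0,0],[0,20,0,0,0,0],[0,20,0,0,0,0],[0,15,0,0,0,0],[0,9,0,0,0,0],[0,4,0,0,0,0],[0,2,0,0,0,0],[0,1.5,0,0,0,0],[0,1,0,0,0,0],[0,0,0,0,0,0],[0,0,0,0,0,0]]'
python3 - <<'E'
from h import *
from plant import r
report(r.get_state(),[.487,.2335,.0625],52)
E
```

```text
clock: 6.78
tool_pos: [0.487, 0.2342, 0.0627]
eef_rot: [0.635, 0.311, -0.311, -0.635]
contact_force: [-0.4, 0.4, -0.6]
opening: 0.134
t 6.78 tcp [487.  234.2  62.7] jaw yaw 52.19 approach [ 0.001  0.    -1.   ] q [-0.25  0.9  -0.48  1.94  0.83  0.51 -0.41] F [-0.4  0.4 -0.6] M [-0.01 -0.16  0.01] open mm 11.8
 jaw 52 dyaw -0.19 rotvec tool [0.    0.003 0.001]
 jaw 232 dyaw 179.81 rotvec tool [ 1.000e-03 -3.138e+00 -1.000e-03]
 shift tool mm [-0.5  0.2 -0.4]
```

```bash
python3 -m inch '[[0,0.6,0,0,0,0],[0,0.6,0,0,0,0],[0,0,0,0,0,0],[0,0,0,0,0,0]]'
python3 -m inch '[[0,0,0,0,0,0],[0,0,0,0,0,0],[0,0,0,0,0,0],[0,0,0,0,0,0],[0,-8,0,0,0,0],[0,-15,0,0,0,0],[0,-20,0,0,0,0],[0,-25,0,0,0,0],[0,-25,0,0,0,0],[0,0,0,0,0,0]]' 36
python3 - <<'E'
from h import *
from plant import r
report(r.get_state(),[.653,.022,.16],-40)
d=r.snapshot("scene");cv2.imwrite("pics/s3.png",cv2.resize(d["img"][:,:,::-1],(800,600)))
E
```

```text
clock: 7.12
tool_pos: [0.4869, 0.2341, 0.0619]
eef_rot: [0.635, 0.311, -0.311, -0.635]
contact_force: [-1.4, -1.0, 5.4]
opening: 0.134
clock: 7.95
tool_pos: [0.4885, 0.236, 0.1585]
eef_rot: [-0.635, -0.314, 0.308, 0.635]
contact_force: [1.5, 0.3, -0.3]
opening: 0.408
t 7.95 tcp [488.5 236.  158.5] jaw yaw 52.19 approach [ 0.006  0.004 -1.   ] q [-0.16  0.76 -0.63  1.89  0.67  0.71 -0.28] F [ 1.5  0.3 -0.3] M [ 0.07 -0.16 -0.05] open mm 35.9
 jaw -40 dyaw -92.19 rotvec tool [-0.004  1.609  0.007]
 jaw 140 dyaw 87.81 rotvec tool [ 0.007 -1.533  0.004]
 shift tool mm [ -68.2   -1.5 -261.1]
```

View pics/s3.png

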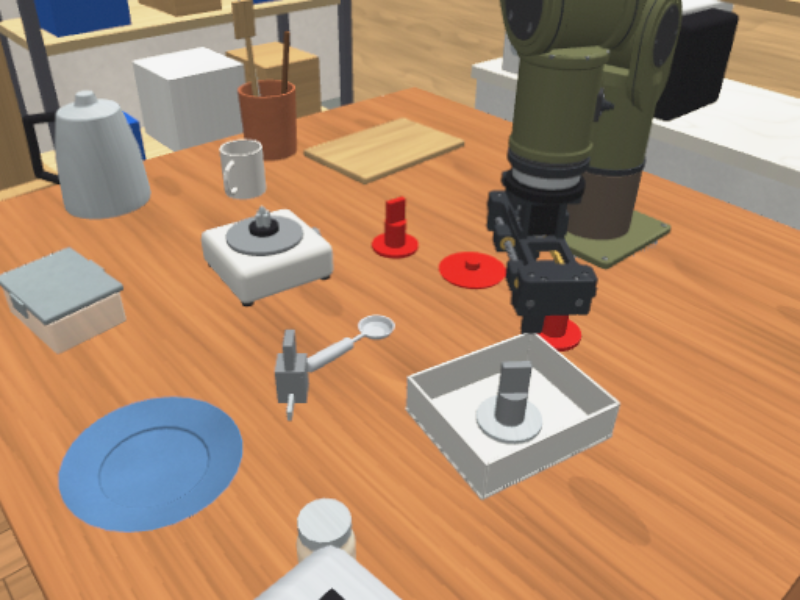

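The disc stands upright in the tub at (508,415). Now the paddle.

```bash
python3 -m inch '[[-7.6,-2,-29,0,0,0],[-7.6,0,-29,0,0,0],[-7.6,0,-29,0,0,0],[-7.6,0,-29,0,0,0],[-7.6,0,-29,0,0,0],[-7.6,0,-29,0,0,0],[-7.6,0,-29,0,0,0],[-7.6,0,-29,0,0,0],[-7.6,0,-29,0,0,0],[0,0,0,0,0.115,0],[0,0,0,0,0.115,0],[0,0,0,0,0.115,0]]'
python3 -m inch '[[0,0,0,0,0.115,0],[0,0,0,0,0.115,0],[0,0,0,0,0.115,0],[0,0,0,0,0.115,0],[0,0,0,0,0.115,0],[0,0,0,0,0.115,0],[0,0,0,0,0.115,0],[0,0,0,0,0.115,0],[0,0,0,0,0.115,0],[0,0,0,0,0.115,0],[0,0,0,0,0.115,0],[0,0,0,0,0,0]]'
python3 - <<'E'
from h import *
from plant import r
report(r.get_state(),[.653,.0222,.057],-40)
d=r.snapshot("scene");cv2.imwrite("pics/s4.png",cv2.resize(d["img"][:,:,::-1],(800,600)))
E
```

```text
clock: 9.0
tool_pos: [0.6504, 0.019, 0.1545]
eef_rot: [-0.68, -0.194, 0.196, 0.68]
contact_force: [0.7, 0.2, 0.1]
opening: 0.409
clock: 10.0
tool_pos: [0.6502, 0.02, 0.155]
eef_rot: [0.665, -0.243, 0.242, -0.663]
contact_force: [-0.8, 0.1, -0.4]
opening: 0.409
t 10.0 tcp [650.2  20.  155. ] jaw yaw -40.18 approach [-0.002 -0.001 -1.   ] q [ 0.03  0.83 -0.25  1.55  0.26  0.79 -1.03] F [-0.8  0.1 -0.4] M [ 0.01 -0.01  0.01] open mm 36.1
 jaw -40 dyaw 0.18 rotvec tool [ 0.002 -0.003 -0.001]
 jaw 140 dyaw -179.82 rotvec tool [1.000e-03 3.138e+00 3.000e-03]
 shift tool mm [ 0.8 98.   3.6]
```

View pics/s4.png

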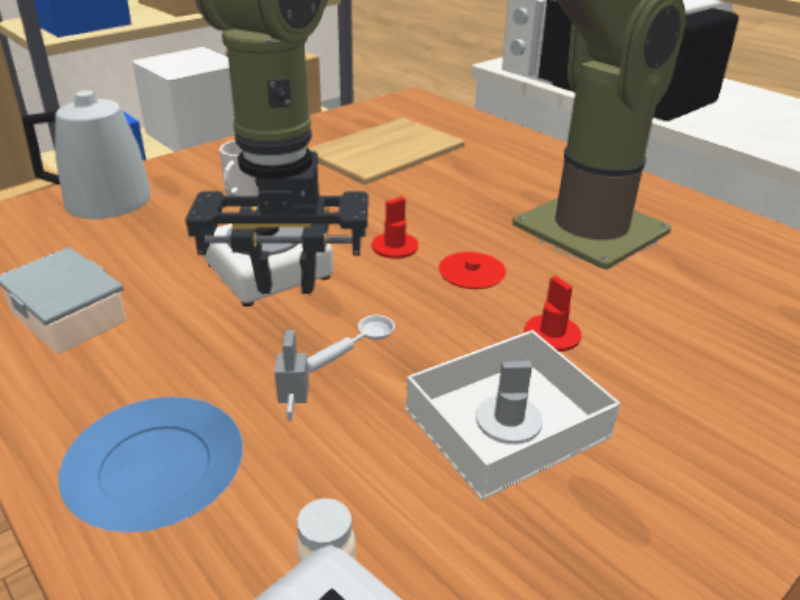

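```bash
python3 -m inch '[[0.8,14,3.6,0,0,0],[0,16,0,0,0,0],[0,16,0,0,0,0],[0,16,0,0,0,0],[0,16,0,0,0,0],[0,12,0,0,0,0],[0,9,0,0,0,0],[0,0,0,0,0,0],[0,0,0,0,0,0]]' 
python3 -m inch '[[0,0,0,0,0,0],[0,0,0,0,0,0],[0,0,0,0,0,0],[0,0,0,0,0,0],[0,0,0,0,0,0],[0,0,0,0,0,0]]' 0 45
python3 - <<'E'
from h import *
from plant import r
report(r.get_state(),[.5205,-.2447,.2],3)
E
```

```text
clock: 10.8
tool_pos: [0.6537, 0.0223, 0.0565]
eef_rot: [0.665, -0.242, 0.242, -0.664]
contact_force: [1.0, 0.1, -0.1]
opening: 0.407
clock: 11.3
tool_pos: [0.6544, 0.0222, 0.0577]
eef_rot: [-0.664, 0.242, -0.243, 0.664]
contact_force: [0.3, 0.0, 2.6]
opening: 0.131
t 11.3 tcp [654.4  22.2  57.7] jaw yaw -40.05 approach [ 0.001 -0.    -1.   ] q [ 0.01  0.96 -0.21  1.59  0.3   0.62 -1.06] F [0.3 0.  2.6] M [-0.07 -0.04 -0.01] open mm 11.6
 jaw 3 dyaw 43.05 rotvec tool [-0.    -0.751  0.001]
 jaw 183 dyaw -136.95 rotvec tool [-2.00e-03  2.39e+00 -0.00e+00]
 shift tool mm [  69.4 -142.5 -290.4]
```

```bash
python3 -m inch '[[0,-15,0,0,0,0],[0,-25,0,0,0,0],[0,-30,0,0,0,0],[0,-30,0,0,0,0],[0,-25,0,0,0,0],[0,-12,0,0,0,0],[7,-5,-29,0,0,0],[7,0,-29,0,0,0],[7,0,-29,0,0,0],[7,0,-29,0,0,0],[7,0,-29,0,0,0],[7,0,-29,0,0,0]]' 
python3 -m inch '[[7,0,-29,0,0,0],[7,0,-29,0,0,0],[7,0,-29,0,0,0],[6.4,0,-29.4,0,0,0],[0,0,0,0,-0.107,0],[0,0,0,0,-0.107,0],[0,0,0,0,-0.107,0],[0,0,0,0,-0.107,0],[0,0,0,0,-0.107,0],[0,0,0,0,-0.107,0],[0,0,0,0,-0.107,0],[0,0,0,0,0,0]]' 
python3 - <<'E'
from h import *
from plant import r
report(r.get_state(),[.5205,-.2447,.185],3)
for n in ("scene","top"):
    d=r.snapshot(n); pickle.dump(d,open(f"{n}5.pkl","wb"));cv2.imwrite(f"pics/{n}5.png",cv2.resize(d["img"][:,:,::-1],(800,600)))
E
```

```text
clock: 12.3
tool_pos: [0.5726, -0.139, 0.1981]
eef_rot: [0.665, -0.243, 0.241, -0.664]
contact_force: [0.1, -0.7, -0.5]
opening: 0.132
clock: 13.3
tool_pos: [0.5194, -0.2447, 0.198]
eef_rot: [-0.706, -0.018, 0.019, 0.707]
contact_force: [0.4, 0.2, -1.6]
opening: 0.129
t 13.3 tcp [ 519.4 -244.7  198. ] jaw yaw 3.01 approach [-0.002  0.001 -1.   ] q [ 0.66  0.71 -0.52  1.75  0.47  0.8  -0.04] F [ 0.4  0.2 -1.6] M [ 0.01 -0.01 -0.04] open mm 11.4
 jaw 3 dyaw -0.01 rotvec tool [-0.001  0.    -0.002]
 jaw 183 dyaw 179.99 rotvec tool [-3.000e-03 -3.141e+00  2.000e-03]
 shift tool mm [ 1.2 13.  -0.1]
```

View pics/scene5.png

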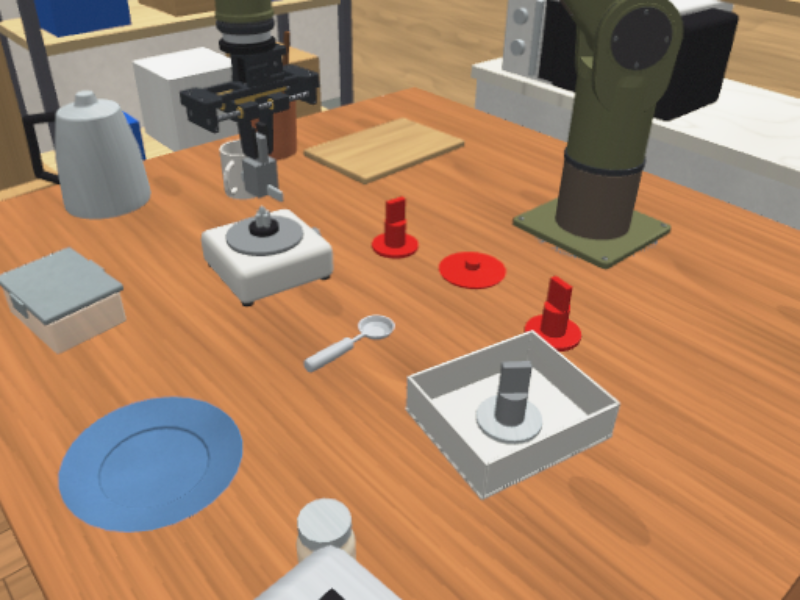

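View pics/top5.png

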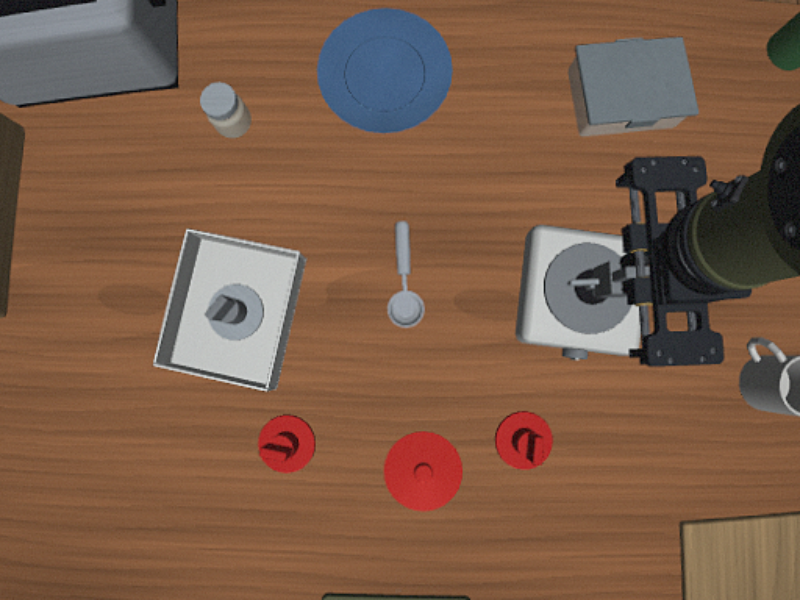

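The paddle hangs straight above the drive at scene pixel (260,175), with the drive at (262,215). I check its pose in the fingers against the drive with depth, all in the scene camera.

```bash
python3 - <<'E'
from h import *
s=.64
def win(P,c,z0,z1,lab,rad=.03):
    p=P.reshape(-1,3); p=p[(p[:,2]>z0)&(p[:,2]<z1)&(np.hypot(p[:,0]-c[0],p[:,1]-c[1])<rad)]
    print(lab,len(p),rect(p) if len(p)>3 else '', np.round(np.percentile(p,[1,99],0)*1000,1).tolist() if len(p)>3 else '')
    return p
for f in ("scene5","top5"):
    P=cloud(pickle.load(open(f+".pkl","rb"))); print(f)
    for z in [(.13,.19),(.145,.185),(.16,.185)]: win(P,(.52,-.245),*z,"hub")
    win(P,(.52,-.245),.133,.16,"arms",.07)
    win(P,(.52,-.245),.095,.12,"drive",.02)
    win(P,(.52,-.245),.107,.12,"pin",.02)
E
```

```text
scene5
hub 394 (array([ 525.3, -234.5]), array([29.3, 51.7]), 50.5) [[498.7, -259.8, 143.7], [538.2, -217.5, 189.2]]
hub 333 (array([ 525.3, -234.5]), array([29.3, 51.7]), 50.5) [[498.5, -259.6, 145.8], [538.2, -217.7, 184.2]]
hub 215 (array([ 525.2, -235. ]), array([28.3, 51.4]), 50.5) [[497.9, -259.2, 160.4], [538.5, -223.3, 184.4]]
arms 191 (array([ 522.6, -241.3]), array([35.7, 98.3]), 19.3) [[499.4, -291.4, 143.1], [536.7, -191.6, 159.6]]
drive 75 (array([ 521.1, -243.8]), array([23.8, 20.5]), 50.7) [[509.7, -258.1, 95.2], [531.6, -230.3, 117.2]]
pin 24 (array([ 519.5, -243.4]), array([15.6, 17.2]), 47.8) [[510.4, -247.1, 107.1], [530.1, -232.6, 117.4]]
top5
hub 258 (array([ 511. , -234.3]), array([48.2, 26. ]), 42.5) [[500.5, -254.9, 142.5], [534.4, -217.2, 189.9]]
hub 209 (array([ 509.7, -234.2]), array([48.4, 24.2]), 47.1) [[500.5, -256.1, 146.0], [534.4, -217.1, 184.7]]
hub 119 (array([ 511.7, -230.6]), array([42.7, 20.6]), 39.0) [[500.5, -249.3, 160.7], [534.3, -224.7, 184.8]]
arms 155 (array([ 516.2, -229.5]), array([67.5, 30.8]), 69.4) [[500.5, -257.2, 142.1], [534.0, -193.5, 159.5]]
drive 8 (array([ 517. , -237.8]), array([10.6,  3.1]), 61.1) [[513.2, -241.7, 95.2], [518.3, -232.5, 104.4]]
pin 0
```

```bash
python3 - <<'E'
from h import *
for f in ("scene5","top5"):
    P=cloud(pickle.load(open(f+".pkl","rb"))).reshape(-1,3)
    p=P[(P[:,2]>.16)&(P[:,2]<.188)&(np.hypot(P[:,0]-.52,P[:,1]+.245)<.03)]
    for th in (3.,):
        c,t=np.cos(np.radians(th)),np.sin(np.radians(th)); d=p[:,:2]-[.5205,-.2447]
        u=d@[c,t]*1000; v=d@[-t,c]*1000
        print(f,th,"u hist",np.histogram(u,np.arange(-22,23,2))[0],"v hist",np.histogram(v,np.arange(-22,23,2))[0])
        for nm,a,b in (("u+",u,v),("v+",v,u),("u-",-u,v)):
            m=(a>14)&(abs(b)<14)
            if m.sum()>10:
                k=np.polyfit(b[m],a[m],1); print(nm,m.sum(),"median",np.median(a[m]).round(2),"slope deg",np.degrees(np.arctan(k[0])).round(2))
E
```

```text
scene5 3.0 u hist [ 4  7  6  8 10  9  9  6  8  8 12  5 11  8  7  9 10 13 64 35  1  0] v hist [ 0  1  1  3  8  5  5  6  3  7 10  4  6  4  3  9  6  7  5 37 89 31]
u+ 78 median 15.74 slope deg -2.12
v+ 120 median 19.2 slope deg -0.34
top5 3.0 u hist [ 0 20  7  8  7  7  8  7  7  8  6  8  6  7  7  7  7  8  4  0  0  0] v hist [  0   0   0   0   0   0   0   1   1   0   1   3   0   3   1   1   1   1
   1   5 119   1]
v+ 100 median 18.89 slope deg -0.68
u- 13 median 19.3 slope deg 0.01
```

The paddle centre is about 1.5 mm short in x and its yaw is within about 1°. I correct that and lower to just above the splines.

```bash
python3 -m inch '[[1.7,5,-0.5,0,0,0],[0,8,0,0,0,0],[0,8,0,0,0,0],[0,4,0,0,0,0],[0,3,0,0,0,0],[0,2,0,0,0,0],[0,0,0,0,0,0],[0,0,0,0,0,0]]'
python3 - <<'E'
from h import *
from plant import r
report(r.get_state(),[.5210,-.2452,.1645],3)
E
```

```text
clock: 14.07
tool_pos: [0.522, -0.2451, 0.169]
eef_rot: [0.707, 0.018, -0.018, -0.707]
contact_force: [0.2, -0.2, -0.8]
opening: 0.13
t 14.07 tcp [ 522.  -245.1  169. ] jaw yaw 2.86 approach [ 0. -0. -1.] q [ 0.65  0.75 -0.5   1.77  0.5   0.74 -0.07] F [ 0.2 -0.2 -0.8] M [-0.05 -0.05  0.05] open mm 11.5
 jaw 3 dyaw 0.14 rotvec tool [ 0.    -0.002  0.   ]
 jaw 183 dyaw -179.86 rotvec tool [-0.     3.139  0.   ]
 shift tool mm [-1.   4.5 -0.1]
```

Underside is 3.7 mm past the pin top with no contact force, so the pin is in the socket. I continue down.

```bash
python3 -m inch '[[-0.7,1.5,0,0,0,0],[0,1.5,0,0,0,0],[0,1.5,0,0,0,0],[0,1.5,0,0,0,0],[0,1.5,0,0,0,0],[0,0,0,0,0,0],[0,0,0,0,0,0]]'
python3 - <<'E'
from h import *
from plant import r
report(r.get_state(),[.5210,-.2452,.1545],3)
E
```

```text
clock: 14.65
tool_pos: [0.5211, -0.2451, 0.1614]
eef_rot: [-0.707, -0.018, 0.018, 0.707]
contact_force: [-0.1, -0.0, -0.5]
opening: 0.136
t 14.65 tcp [ 521.1 -245.1  161.4] jaw yaw 2.86 approach [-0.  0. -1.] q [ 0.64  0.76 -0.49  1.78  0.51  0.73 -0.07] F [-0.1 -0.  -0.5] M [-0.02 -0.12  0.01] open mm 12.0
 jaw 3 dyaw 0.14 rotvec tool [-0.    -0.002 -0.   ]
 jaw 183 dyaw -179.86 rotvec tool [ 0.     3.139 -0.   ]
 shift tool mm [-0.1  6.9 -0.1]
```

```bash
python3 -m inch '[[0,1,0,0,0,0],[0,1,0,0,0,0],[0,1,0,0,0,0],[0,0,0,0,0,0],[0,0,0,0,0,0]]'
python3 - <<'E'
from h import *
from plant import r
report(r.get_state(),[.5210,-.2452,.1545],3)
E
```

```text
clock: 15.07
tool_pos: [0.5212, -0.2451, 0.1585]
eef_rot: [0.707, 0.018, -0.018, -0.707]
contact_force: [-0.8, 0.6, -1.1]
opening: 0.134
t 15.07 tcp [ 521.2 -245.1  158.5] jaw yaw 2.87 approach [-0. -0. -1.] q [ 0.64  0.77 -0.49  1.78  0.52  0.72 -0.08] F [-0.8  0.6 -1.1] M [-0.03 -0.08 -0.  ] open mm 11.8
 jaw 3 dyaw 0.13 rotvec tool [ 0.    -0.002 -0.   ]
 jaw 183 dyaw -179.87 rotvec tool [0.    3.139 0.   ]
 shift tool mm [-0.2  4.  -0.1]
```

The underside is 3 mm below the spline tops with no force, so the splines have meshed. I slide on to the collar.

```bash
python3 -m inch '[[0,2,0,0,0,0],[0,3,0,0,0,0],[0,3,0,0,0,0],[0,3,0,0,0,0],[0,2,0,0,0,0],[0,1,0,0,0,0],[0,1,0,0,0,0],[0,0,0,0,0,0],[0,0,0,0,0,0]]'
python3 - <<'E'
from h import *
from plant import r
report(r.get_state(),[.5210,-.2452,.1337],3)
E
```

```text
clock: 15.82
tool_pos: [0.5213, -0.2451, 0.1436]
eef_rot: [0.707, 0.018, -0.018, -0.707]
contact_force: [-0.5, 0.4, -0.6]
opening: 0.132
t 15.82 tcp [ 521.3 -245.1  143.6] jaw yaw 2.87 approach [ 0. -0. -1.] q [ 0.63  0.79 -0.47  1.79  0.53  0.69 -0.09] F [-0.5  0.4 -0.6] M [ 0.03 -0.11  0.01] open mm 11.6
 jaw 3 dyaw 0.13 rotvec tool [ 0.    -0.002  0.   ]
 jaw 183 dyaw -179.87 rotvec tool [-0.     3.139  0.   ]
 shift tool mm [-0.3  9.9 -0.1]
```

Next comes the collar press, with the grip raised to 58 N.

```bash
python3 -m inch '[[0,0,0,0,0,0],[0,1,0,0,0,0],[0,1,0,0,0,0],[0,1,0,0,0,0],[0,1,0,0,0,0],[0,1,0,0,0,0],[0,0,0,0,0,0],[0,0,0,0,0,0]]' - 58
python3 -m inch '[[0,1,0,0,0,0],[0,1,0,0,0,0],[0,1,0,0,0,0],[0,1,0,0,0,0],[0,0,0,0,0,0],[0,0,0,0,0,0]]'
python3 - <<'E'
from h import *
from plant import r
report(r.get_state(),[.5210,-.2452,.1337],3)
E
```

```text
clock: 16.48
tool_pos: [0.5214, -0.2452, 0.1388]
eef_rot: [0.707, 0.018, -0.017, -0.707]
contact_force: [-0.1, -0.0, 3.7]
opening: 0.131
clock: 16.98
tool_pos: [0.5215, -0.2452, 0.1349]
eef_rot: [0.707, 0.018, -0.017, -0.707]
contact_force: [-1.1, 0.1, 7.0]
opening: 0.13
t 16.98 tcp [ 521.5 -245.2  134.9] jaw yaw 2.86 approach [ 0.001 -0.    -1.   ] q [ 0.63  0.8  -0.46  1.8   0.54  0.67 -0.1 ] F [-1.1  0.1  7. ] M [-0.03  0.22 -0.04] open mm 11.4
 jaw 3 dyaw 0.14 rotvec tool [ 0.    -0.002  0.001]
 jaw 183 dyaw -179.86 rotvec tool [-1.000e-03  3.139e+00  1.000e-03]
 shift tool mm [-0.5  1.2  0. ]
```

```bash
python3 -m inch '[[0,0.7,0,0,0,0],[0,0.7,0,0,0,0],[0,0.6,0,0,0,0],[0,0,0,0,0,0],[0,0,0,0,0,0]]'
python3 -m inch '[[0,0.5,0,0,0,0],[0,0.5,0,0,0,0],[0,0,0,0,0,0],[0,0,0,0,0,0]]'
python3 - <<'E'
from h import *
from plant import r
report(r.get_state(),[.5210,-.2452,.1337],3)
E
```

```text
clock: 17.4
tool_pos: [0.5216, -0.2452, 0.1335]
eef_rot: [0.707, 0.018, -0.017, -0.707]
contact_force: [-2.2, -0.0, 10.9]
opening: 0.129
clock: 17.73
tool_pos: [0.5217, -0.2452, 0.1334]
eef_rot: [0.707, 0.018, -0.017, -0.706]
contact_force: [-2.9, 0.1, 18.1]
opening: 0.132
t 17.73 tcp [ 521.7 -245.2  133.4] jaw yaw 2.86 approach [ 0.001 -0.001 -1.   ] q [ 0.63  0.8  -0.46  1.8   0.55  0.67 -0.1 ] F [-2.9  0.1 18.1] M [ 0.23  0.84 -0.01] open mm 11.6
 jaw 3 dyaw 0.14 rotvec tool [ 0.001 -0.002  0.001]
 jaw 183 dyaw -179.86 rotvec tool [-2.000e-03  3.139e+00  2.000e-03]
 shift tool mm [-0.7 -0.3  0.1]
```

Force rises steeply at TCP z 133.4 (133.7 expected), so the collar is on its stop at 18 N. I hold and look.

```bash
python3 -m inch '[[0,0,0,0,0,0],[0,0,0,0,0,0],[0,0,0,0,0,0],[0,0,0,0,0,0],[0,0,0,0,0,0],[0,0,0,0,0,0],[0,0,0,0,0,0],[0,0,0,0,0,0],[0,0,0,0,0,0],[0,0,0,0,0,0],[0,0,0,0,0,0],[0,0,0,0,0,0]]'
python3 - <<'E'
from h import *
from plant import r
report(r.get_state())
d=r.snapshot("scene");d2=r.snapshot("top")
a=cv2.resize(d["img"][60:190,110:240,::-1],(400,400),interpolation=cv2.INTER_CUBIC)
b=cv2.resize(d["img"][:,:,::-1],(533,400));cv2.imwrite("pics/s6.png",np.hstack([a,b])[:, :800])
cv2.imwrite("pics/t6.png",cv2.resize(d2["img"][:,:,::-1],(600,450)))
P=cloud(d).reshape(-1,3)
p=P[(np.hypot(P[:,0]-.5205,P[:,1]+.2447)<.03)&(P[:,2]>.078)&(P[:,2]<.14)]
# hub +x/+y faces: z extent
q=p[(p[:,0]>.5205+.012)]; print("hub face z",np.percentile(q[:,2],[1,50,99]).round(4))
P=cloud(d2).reshape(-1,3); q=P[(np.hypot(P[:,0]-.487,P[:,1]-.234)<.03)&(P[:,2]>.06)]; print("disc tab top z",np.median(q[:,2]),rect(q[q[:,2]>.085]))
E
```

```text
clock: 18.73
tool_pos: [0.5217, -0.2452, 0.1334]
eef_rot: [0.707, 0.018, -0.017, -0.706]
contact_force: [-3.4, 0.3, 19.2]
opening: 0.13
t 18.73 tcp [ 521.7 -245.2  133.4] jaw yaw 2.86 approach [ 0.001 -0.001 -1.   ] q [ 0.63  0.8  -0.46  1.8   0.55  0.67 -0.1 ] F [-3.4  0.3 19.2] M [0.17 0.84 0.01] open mm 11.4
hub face z [0.0785 0.1059 0.1368]
disc tab top z 0.09127032444044092 (array([487.1, 233.5]), array([12.6, 33.3]), 56.8)
```

View pics/s6.png

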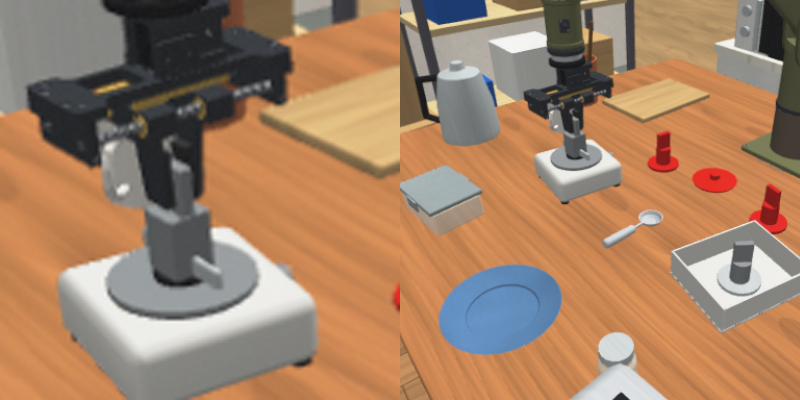

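View pics/t6.png

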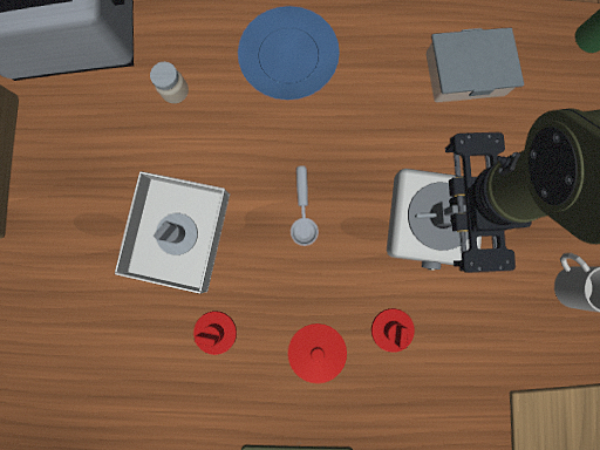

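The close-up shows the paddle hub upright at (180,250), seated on the collar. The disc still stands in the tub, top view (175,233), and nothing else has moved. The force holds steady at 19 N, so I hand in.

```bash
python3 - <<'E'
from plant import r
print(r.finish_job())
E
```

```text
the job is handed in; nothing more can be done
None
```

The job is handed in at about 19 s of the 58 s. The grey disc attachment stands upright in the tub, and the paddle is on the drive with the collar pressed down, still held in the gripper.

- **Disc:** the last depth check puts its tab at (487, 233.5) mm. Its top was measured at 91 mm, against an expected 93 mm, within the 2 mm calibration.
- **Meshing:** I set the paddle's yaw to the drive's measured 3° before lowering it, so the splines went in without contact and no searching turn was needed.
- **Collar:** the force followed the spring, then rose steeply at TCP height 133.4 mm, against 133.7 mm expected on the stop. It held steady at 18–19 N for a second with a grip of about 58 N. The collar itself is hidden under the paddle in the pictures, so "right down" rests on that height and force.
- **Side load:** while pressing there was also about 3 N sideways and 0.84 N m of moment. I left these as they were, since the paddle looked upright and everything was steady.
- **Other things:** the last pictures show the scoop and the red look-alikes where they were.

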